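# Turn the desiccant status flag over

### The arm

A 7-joint arm with a two-finger parallel gripper is mounted at the origin on the work surface. World frame = base frame: x ahead of the robot, y to its left, z up, the work surface at z = 0. Lengths are in m, angles in rad, forces in N, time in s.
With the tool pointing down it reaches from about 0.35 to 0.9 m from the base axis. Payload 8.1 kg.
Tool frame: the origin (TCP) lies midway between the tips of the shut fingers; the grasp point (between the pads) lies 19 mm behind it; x points along the fingers, z is the direction in which the jaws open and shut, and the axes are right-handed (so a half turn about x gives the same grasp; the last joint's range is limited). The gripper opens to 85 mm and grips with 20 to 120 N. Pads are 22 mm wide; open, the fingers measure 114 mm over their backs; the gripper's body (76 mm by 85 mm) begins 54 mm behind the grasp point. The pads swing forward as they close: fully open they stand 13 mm farther back than shut.
Start: joints at [1.136, 0.434, 0.025, 1.573, -0.012, 1.134, -0.075], TCP at [0.204, -0.591, 0.231] pointing down, gripper open.
Joint ranges: [-2.62, 2.62], [-0.44, 2.09], [-1.27, 1.32], [0.08, 2.57], [-1.32, 4.46], [0.12, 2], [-2.74, 2.74]. Speed limits (rad/s): [2.22, 2.22, 3.01, 3.01, 3.14, 3.14, 3.14].

### API

Orientations are given as a unit quaternion [x, y, z, w].
In Python, from bench import telemetry, vision, hand_in, look_for gives the robot as it stands. The module is installed in compiled form; this text tells all that it offers.
- The arm moves only by the tool step_arm, never from a script. Its argument "rows" is a list of rows, each an object of numbers: "wx", "wy", "wz": the turn, a rotation vector about the world's x, y, z in rad; "dx", "dy", "dz": the shift along the world's x, y, z in m; "hand": the opening in per cent of the stroke, from 0 (shut) to 100 (fully open). A call has exactly 5 rows; each row shifts and turns the commanded pose from where the row before left it; what a row does not reach is not made up. A row lasts 1/8 s, in which the tool goes at most 62.5 mm and 10.7 degrees, less where a joint would pass 70% of its speed; a pose out of reach is approached as far as the arm can. A call is refused whole if a number of a shift passes 0.0625 or a number of a turn 0.188, either way. A call with a gripper value outside its range is refused whole. The fingers move at their own pace and stop on an object; the grip force is fixed at half the most. Time passes only in rows, so rows that do not move let the fingers close, or fill a call up. It gives the time, the measured TCP pose, the force and the opening at its end, in the units of the state.
- telemetry.observe(): the state, without advancing time (a new reading comes with each control period).
- vision.read_camera(name): name is "side" or "top"; returns the picture (384x512x3 uint8, blue, green, red); there is no depth.
- vision.camera_model(name): a dict with "fov_y" (degrees; the focal length in pixels is half the picture's height over the tangent of half this angle, whatever the lens; pixels are square), "cx", "cy" (the principal point, pixels), "origin" and "attitude" of the camera in the world. Camera axes: x right, y up, looking along -z (the intrinsics and any distortion apply to the point x, -y, -z); pixel columns grow to the right and rows downward; lengths in m; the calibration is good to about 2 mm. A picture is of the moment at which its call begins. camera_model takes no time and is no camera call.
- hand_in(): hands the job in, once; it reports no verdict.
Trained networks look in the newest picture that a camera, given by its name, has taken for a name from the list of things; names that differ only in an ending like _2 or _b are one class to them, and where a whole thing is asked for, a point or a joint stands for the part that bears it (a point fixed in the world has none). Each returns a list of dicts, best first, with "score" (0 to 1); they miss things now and then, are a little off and sometimes report something else, mostly with a low value. They report only what shows in the picture. A call takes as long as a camera call. They do not tell look-alikes from the thing itself.
- look_for(camera, name): "bbox" ([centre column, centre row, width, height] in pixels, round what is visible of it).
The state is a dict: "clock": time; "joint_positions": joint angles; "joint_velocities": joint speeds; "joint_torque": joint torques, N m; "eef_pos": TCP position; "tool_rot": TCP orientation; "force": force on the tool from outside, world axes, zero at the start; "torque": the same for the moment, N m; "grip_width": finger opening in m.
Only numpy, scipy, OpenCV 4.12 (cv2) and the standard library are available. Lean on these libraries where they do the work, as an engineer would, in place of code of your own. Each camera call takes 0.05 s, during which the arm holds its last target. There are 200 camera calls.

### The job

The drying canister in the locker has taken up melt water, so mark it as spent: with the fingertips push the hinged status flag up off its rest and right over its pivot, until it lies flat and fully home on the opposite rest with its orange face up instead of the blue one. Only push the flag, lightly, without pinching it, and leave the canister, the glass lid, the crucible and the magnifier standing where they are.

Things in the scene. Friction and masses are not known exactly. Their poses are not given: they have to be found in the camera images.
- flag_stand: Grey steel bracket screwed to the shelf: base plate 124 x 92 x 4 mm, origin at the centre of its underside. Its y axis is parallel to the flag's pivot; its -x side, where the flag starts, is turned roughly to the robot; the flag must end on its +x side. Two cheeks (30 mm along x, 96 mm high, at y = -39 and +39 mm) carry the pivot pin, whose heads reach 45 mm either side of the middle
- flag_pivot (a point): The middle of the flag's pivot pin, 85 mm above the shelf; axes as flag_stand
- flag_rest (a point): Midway between the tops of the two rubber-topped posts of the opposite rest, 45 mm from the pivot on the +x side, 83 mm high. The posts are 14 mm across, 18 mm either side of the middle; an equal pair stands on the -x side. The space below the flag's outer end, farther than 62 mm from the pivot along x, is open down to the shelf
- flag (a joint): Flag angle: 0 = level on the -x rest, blue face (white disc) up; grows as the free end rises; pi/2 = upright; pi = level on the opposite rest, orange face (two white bars) up. Starts at 0 to 0.15. The hinge is stiff by friction: the flag stays at any angle where it is left, and takes about 1 N at its end to turn
- flag_tip (a point): Middle of the flag's free edge, 84 mm from the pivot. The flag is a 4 mm thick aluminium plate, its mid-plane through the pivot, 66 mm wide out to 62 mm from the pivot, then a 30 mm wide round-ended tongue out to 84 mm. When level its underside is 83 mm above the shelf and its outer end overhangs freely. An 11 mm thick barrel surrounds the pivot
- canister: Loose galvanised screw-top canister with a blank paper label, 94 mm across, 129 mm high, 0.55 kg, stands upright; origin at the centre of its underside. Not to be disturbed
- desiccator_lid: Loose glass desiccator lid, a dome with a knob, 156 mm across, 95 mm high, 0.7 kg; origin at the centre of its underside. Not to be disturbed
- crucible: Loose cobalt blue porcelain crucible, 48 mm across, 38 mm high, open end up; origin at the centre of its underside. Not to be disturbed
- magnifier: Loose bakelite magnifier lying flat, 162 mm long, lens ring 84 mm across centred at x = +40 mm, handle along -x to x = -80 mm, 12 mm high; origin on its underside. Not to be disturbed
There are look-alikes about, which are no part of the job. What is shaped like the flag_stand but yellow is not meant.

How it is judged:
At the end, for the whole second after the job is handed in: The flag lies at rest on the opposite rest, orange face up, within 5 degrees (0.09 rad) of level, and the canister, glass lid, crucible and magnifier are within 20 mm of where they started (value of joint flag above 3.05 rad and velocity of joint flag between -0.05 and 0.05 rad/s and distance of each of canister, desiccator_lid, crucible, magnifier from where it was at the start of the episode below 0.02 m); the robot touches nothing.
It fails at once if the flag was pinched or forced: more than 30 N between fingers and flag before it had come round to its new rest, or more than 90 N when pressing it home ((contact force between the fingers and flag above 30 N and value of joint flag below 3 rad) or contact force between the fingers and flag above 90 N).
It fails at once if the flag was pushed with the gripper's body or the arm instead of the fingers (more than 10 N) (contact force between the arm and flag above 10 N).
It fails at once if the canister, glass lid, crucible or magnifier was moved more than 20 mm (distance of any of canister, desiccator_lid, crucible, magnifier from where it was at the start of the episode above 0.02 m).
It also fails if it takes over 48 s, if anything falls off the work surface, if the arm or the gripper's body presses on something with over 40 N, if the wrist force passes 120 N, or if a joint passes its speed limit or range.

## Working session

There is one attempt and no reset: what is moved stays moved. The work goes in short steps, Python scripts to look and compute and a tool call to move; the robot and the scene stay as the last step left them, time stands still between calls to the robot, and variables do not carry over. Pictures are saved under pics/ and viewed, about 8 in all and at most 12, crops included, and the job is handed in when it is done.

Besides the shell and the picture viewer there is one more tool, called as name(argument=value, ...) on one line, values as JSON. step_arm: Moves the arm, as the interface text tells. Its arguments: {"type":"object","properties":{"rows":{"type":"array","items":{"type":"object","properties":{"wx":{"type":"number"},"wy":{"type":"number"},"wz":{"type":"number"},"dx":{"type":"number"},"dy":{"type":"number"},"dz":{"type":"number"},"hand":{"type":"number"}}}}},"required":["rows"]}

```bash
mkdir -p pics; python3 - <<'E'
from bench import telemetry, vision, look_for
import cv2
for c in("side","top"):
    im=vision.read_camera(c); cv2.imwrite(f"pics/{c}0.png",im)
    print(c,vision.camera_model(c))
    for n in("flag_stand","flag","canister","desiccator_lid","crucible","magnifier"):
        print(n,[( [round(v) for v in d["bbox"]],round(d["score"],2)) for d in look_for(c,n)][:3])
print(telemetry.observe())
E
```

```text
side {'fov_y': 55.525265382487795, 'cx': 252.73086153949387, 'cy': 193.3285743415747, 'origin': array([0.15012852, 0.57132918, 0.76062219]), 'attitude': array([-0.11489241,  0.35315015,  0.8909581 , -0.26130131])}
flag_stand [([227, 208, 59, 54], 0.94), ([289, 268, 69, 59], 0.66)]
flag [([236, 197, 38, 27], 0.88), ([300, 261, 46, 39], 0.72)]
canister [([235, 334, 51, 72], 0.73)]
desiccator_lid [([234, 199, 36, 26], 0.73), ([295, 152, 46, 42], 0.59)]
crucible [([217, 259, 18, 26], 0.87)]
magnifier [([243, 180, 47, 18], 0.71)]
top {'fov_y': 53.45696668082517, 'cx': 265.6999982503695, 'cy': 195.95125377058275, 'origin': array([0.43638549, 0.04770309, 1.05049766]), 'attitude': array([-0.03750096,  0.03747395,  0.71496561, -0.69714673])}
flag_stand [([226, 274, 39, 63], 0.9), ([251, 188, 36, 48], 0.81)]
flag [([226, 286, 26, 38], 0.88), ([254, 196, 29, 35], 0.83)]
canister [([148, 272, 54, 41], 0.94)]
desiccator_lid [([368, 197, 54, 56], 0.76)]
crucible [([199, 212, 16, 18], 0.63), ([302, 170, 31, 51], 0.2)]
magnifier [([300, 172, 29, 56], 0.91)]
{'clock': 0.7, 'joint_positions': array([ 1.13642259,  0.43445929,  0.02498321,  1.57318844, -0.01158784,
        1.13397362, -0.07511884]), 'joint_velocities': array([-0.00091494,  0.00017353, -0.00018545, -0.00012373, -0.00029626,
       -0.001525  , -0.00167402]), 'joint_torque': array([-6.36826389e-04, -6.70129824e+01,  1.02338176e+00, -3.16524661e+01,
        1.53224822e-02,  2.26026794e-03,  3.48616265e-05]), 'eef_pos': array([ 0.20356674, -0.59095135,  0.23135244]), 'tool_rot': array([ 0.4105708 ,  0.57565015, -0.41062231,  0.57571507]), 'force': array([ 0.06385141,  0.1472812 , -0.13401491]), 'torque': array([ 0.02153895, -0.01543344,  0.00087432]), 'grip_width': 0.08528897079218954}
```

View pics/side0.png

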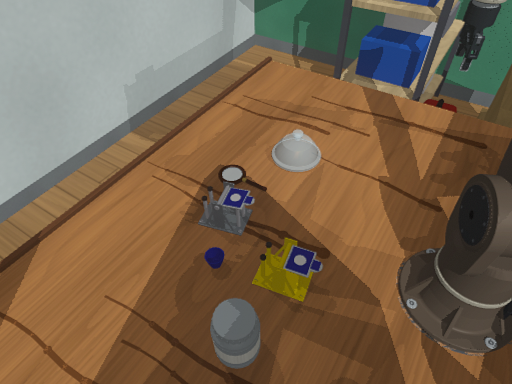

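View pics/top0.png

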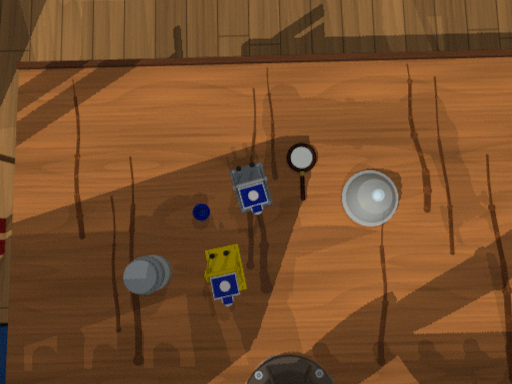

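The grey stand is at about (251,188) in the top view and (227,208) in the side view. The yellow look-alike is nearer the robot. Next I'll zoom in.

```bash
python3 - <<'E'
import cv2,numpy as np
a=cv2.imread("pics/top0.png")[145:230,215:320]; b=cv2.imread("pics/side0.png")[160:245,180:285]
f=lambda i:cv2.resize(i,None,fx=7,fy=7,interpolation=cv2.INTER_CUBIC)
cv2.imwrite("pics/ztop.png",f(a)); cv2.imwrite("pics/zside.png",f(b))
E
cat > h.py <<'E'
import numpy as np
from bench import vision
from scipy.spatial.transform import Rotation as R
def ray(c,u,v):
    m=vision.camera_model(c); f=192/np.tan(np.radians(m["fov_y"])/2)
    return m["origin"],R.from_quat(m["attitude"]).apply([(u-m["cx"])/f,-(v-m["cy"])/f,-1])
def atz(c,u,v,z):
    o,d=ray(c,u,v); return (o+d*(z-o[2])/d[2])
def tri(p,q):
    (o,d),(o2,d2)=ray("top",*p),ray("side",*q)
    A=np.c_[d,-d2]; s=np.linalg.lstsq(A,o2-o,rcond=None)[0]
    x,y=o+d*s[0],o2+d2*s[1]; return (x+y)/2,np.linalg.norm(x-y)
def pix(c,p):
    m=vision.camera_model(c); f=192/np.tan(np.radians(m["fov_y"])/2)
    q=R.from_quat(m["attitude"]).inv().apply(np.array(p)-m["origin"])
    return np.c_[m["cx"]-f*q[...,0]/q[...,2], m["cy"]+f*q[...,1]/q[...,2]]
E
```

```text
(no output)
```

View pics/ztop.png

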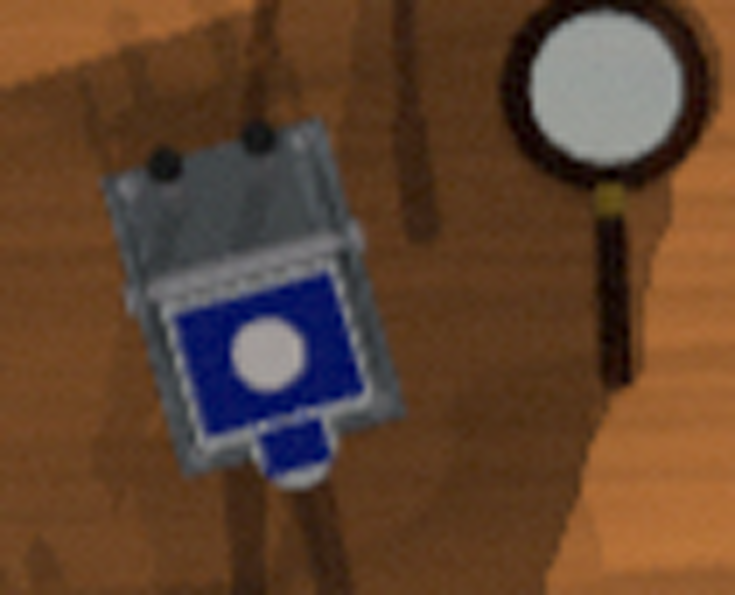

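View pics/zside.png

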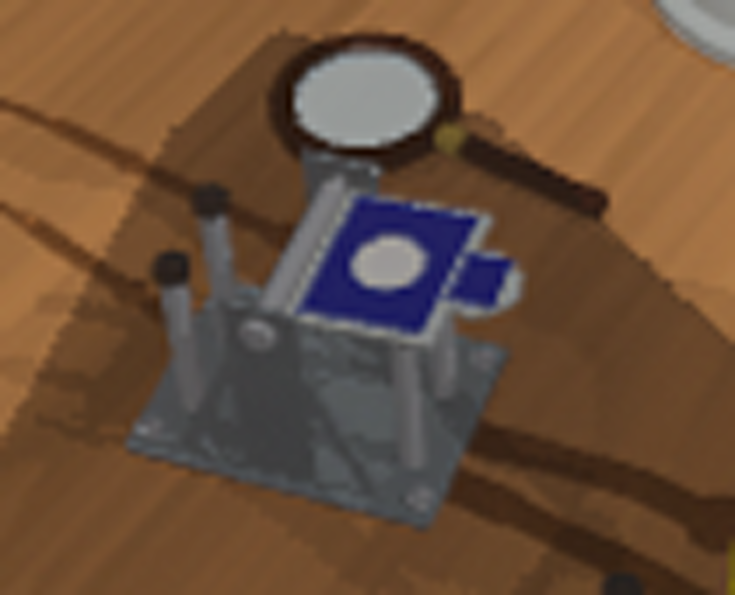

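The zoomed top view shows the +x posts at (165,165) and (260,137), the tongue tip at (303,485) and the pin heads at (135,300) and (357,237). The zoomed side view shows the posts at (172,268) and (210,200) and the tongue tip at (520,290). Next I'll triangulate them.

```bash
python3 - <<'E'
from h import *
np.set_printoptions(precision=4,suppress=True)
T=lambda u,v:(215+u/7-.4,145+v/7-.4)
S=lambda u,v:(180+u/7-.4,160+v/7-.4)
C=[atz("top",*T(*p),.004) for p in((188,472),(403,412),(322,120),(105,180))]
S3=[atz("side",*S(*p),.004) for p in((430,525),(508,350),(130,445))]
print("top corners",np.array(C)); print("side",np.array(S3))
c=np.mean(C,0); x=(C[2]+C[3]-C[0]-C[1])[:2]; print("centre",c,"yaw",np.arctan2(x[1],x[0]), np.linalg.norm(x)/2)
for n,a,b in(("postL",(165,165),(172,268)),("postR",(260,137),(210,200)),("tip",(303,485),(520,290)),("pinL",(135,300),(258,332)),("disc",(268,353),(388,263))):
    print(n,*tri(T(*a),S(*b)))
print("pins", atz("top",*T(135,300),.085),atz("top",*T(357,237),.085))
for n,a,z in(("magn ring",(608,88),.012),("handle end",(620,385),.01)): print(n,atz("top",*T(*a),z))
print("lid",atz("top",370,198,.03),"can",atz("top",148,272,.1),"cruc",atz("top",201,212,.03))
print("yellow tipspot",atz("top",227,288,.085))
E
```

```text
top corners [[0.5051 0.1141 0.004 ]
 [0.5266 0.029  0.004 ]
 [0.644  0.0581 0.004 ]
 [0.622  0.1449 0.004 ]]
side [[0.5019 0.1161 0.004 ]
 [0.5244 0.0291 0.004 ]
 [0.6202 0.1459 0.004 ]]
centre [0.5744 0.0865 0.004 ] yaw 0.2502711207850013 0.12095616327591471
postL [0.6133 0.1154 0.0793] 0.0008892700061591123
postR [0.623  0.0802 0.0791] 0.000731057289025341
tip [0.493  0.0669 0.0924] 0.0012271615263895089
pinL [0.5633 0.1273 0.0854] 0.0007138339464314504
disc [0.5417 0.0787 0.0895] 0.0005210453117975302
pins [0.563  0.1271 0.085 ] [0.5842 0.0456 0.085 ]
magn ring [ 0.6524 -0.0553  0.012 ]
handle end [ 0.5345 -0.0561  0.01  ]
lid [ 0.5324 -0.2339  0.03  ] can [0.3571 0.3402 0.1   ] cruc [0.5062 0.2208 0.03  ]
yellow tipspot [0.3118 0.1483 0.085 ]
```

```bash
cat >> h.py <<'E'
P=np.array([.5738,.0865,.085]); EX=np.array([np.cos(.25),np.sin(.25),0]); EY=np.array([-EX[1],EX[0],0]); EZ=np.array([0,0,1.])
def W(r,z): return P+r*EX+EZ*(z-.085)   # stand x, world z -> world
def tgt(pitch,s,zh=True):
    x=np.cos(pitch)*EX-np.sin(pitch)*EZ
    z=s*EY if zh else s*np.cross(x,EY)
    return R.from_matrix(np.c_[x,np.cross(z,x),z])
E
python3 - <<'E'
from h import *
from bench import telemetry
np.set_printoptions(precision=3,suppress=True)
s=telemetry.observe(); q=R.from_quat(s["tool_rot"]); print(q.as_matrix())
for zh in(1,0):
  for sg in(1,-1):
    r=(tgt(np.pi/4,sg,zh)*q.inv()).as_rotvec(); print(zh,sg,r,np.linalg.norm(r))
print(W(-.076,.05),W(-.13,.14))
E
```

```text
[[ 0.     0.945  0.326]
 [-0.     0.326 -0.945]
 [-1.    -0.     0.   ]]
1 1 [-1.125 -0.337  2.832] 3.06607865523022
1 -1 [ 0.225 -0.753 -0.077] 0.7894167935909209
0 1 [-0.408 -0.756  1.406] 1.647626166703038
0 -1 [ 0.773 -0.417 -1.558] 1.7886519360022453
[0.5   0.068 0.05 ] [0.448 0.054 0.14 ]
```

step_arm(rows=[{"dx": 0.035,"dy": 0.045,"dz": 0.02,"hand": 0},{"dx": 0.035,"dy": 0.045,"dz": 0.02,"hand": 0},{"dx": 0.035,"dy": 0.045,"dz": 0.02,"hand": 0},{"dx": 0.035,"dy": 0.045,"dz": 0.02,"hand": 0},{"dx": 0.035,"dy": 0.045,"dz": 0.02,"hand": 0}])

```text
schema error: expected keys wx, wy, wz, dx, dy, dz, hand
```

step_arm(rows=[{"dx": 0.01,"dy": 0.05,"hand": 0},{"dx": 0.01,"dy": 0.05,"hand": 0},{"dx": 0.01,"dy": 0.05,"hand": 0},{"dx": 0.01,"dy": 0.05,"hand": 0},{"dx": 0.01,"dy": 0.05,"hand": 0}])

```text
schema error: expected keys wx, wy, wz, dx, dy, dz, hand
```

step_arm(rows=[{"dy": 0.03,"wx": 0.045,"wy": -0.15,"wz": -0.015,"hand": 0},{"dy": 0.03,"wx": 0.045,"wy": -0.15,"wz": -0.015,"hand": 0},{"dy": 0.03,"wx": 0.045,"wy": -0.15,"wz": -0.015,"hand": 0},{"dy": 0.03,"wx": 0.045,"wy": -0.15,"wz": -0.015,"hand": 0},{"dy": 0.03,"wx": 0.045,"wy": -0.15,"wz": -0.015,"hand": 0}])

```text
schema error: expected keys wx, wy, wz, dx, dy, dz, hand
```

```bash
cat > st.py <<'E'
from h import *
from bench import telemetry
np.set_printoptions(precision=4,suppress=True)
s=telemetry.observe(); q=R.from_quat(s["tool_rot"]); X=q.as_matrix()[:,0]; d=s["eef_pos"]-P
print("t",round(s["clock"],2),"pos",s["eef_pos"],"r",d@EX,"lat",d@EY,"z",s["eef_pos"][2],"pitch",np.degrees(np.arcsin(-X[2])),"F",s["force"],"w",s["grip_width"])
print("rot to 45",(tgt(np.pi/4,-1)*q.inv()).as_rotvec(),"q",s["joint_positions"])
E
python3 st.py
```

```text
t 0.7 pos [ 0.2036 -0.591   0.2314] r -0.5263277500335259 lat -0.5647938545926514 z 0.23135244112681097 pitch 89.99328481251294 F [ 0.0639  0.1473 -0.134 ] w 0.08528897079218954
rot to 45 [ 0.2254 -0.7526 -0.0774] q [ 1.1364  0.4345  0.025   1.5732 -0.0116  1.134  -0.0751]
```

All seven keys are needed in every row.

step_arm(rows=[{"wx": 0,"wy": 0,"wz": 0,"dx": 0.035,"dy": 0.045,"dz": 0.02,"hand": 0},{"wx": 0,"wy": 0,"wz": 0,"dx": 0.035,"dy": 0.045,"dz": 0.02,"hand": 0},{"wx": 0,"wy": 0,"wz": 0,"dx": 0.035,"dy": 0.045,"dz": 0.02,"hand": 0},{"wx": 0,"wy": 0,"wz": 0,"dx": 0.035,"dy": 0.045,"dz": 0.02,"hand": 0},{"wx": 0,"wy": 0,"wz": 0,"dx": 0.035,"dy": 0.045,"dz": 0.02,"hand": 0}])

```text
clock: 1.32
eef_pos: [0.3795, -0.3643, 0.3322]
tool_rot: [0.411, 0.575, -0.411, 0.576]
force: [-0.1, -0.9, 1.0]
grip_width: 0.0001
```

step_arm(rows=[{"wx": 0,"wy": 0,"wz": 0,"dx": 0.01,"dy": 0.05,"dz": 0,"hand": 0},{"wx": 0,"wy": 0,"wz": 0,"dx": 0.01,"dy": 0.05,"dz": 0,"hand": 0},{"wx": 0,"wy": 0,"wz": 0,"dx": 0.01,"dy": 0.05,"dz": 0,"hand": 0},{"wx": 0,"wy": 0,"wz": 0,"dx": 0.01,"dy": 0.05,"dz": 0,"hand": 0},{"wx": 0,"wy": 0,"wz": 0,"dx": 0.01,"dy": 0.05,"dz": 0,"hand": 0}])

```text
clock: 1.95
eef_pos: [0.4287, -0.1143, 0.3316]
tool_rot: [0.411, 0.575, -0.411, 0.576]
force: [0.5, -0.8, -0.8]
grip_width: -0.0002
```

step_arm(rows=[{"dx": 0,"dz": 0,"dy": 0.03,"wx": 0.045,"wy": -0.15,"wz": -0.015,"hand": 0},{"dx": 0,"dz": 0,"dy": 0.03,"wx": 0.045,"wy": -0.15,"wz": -0.015,"hand": 0},{"dx": 0,"dz": 0,"dy": 0.03,"wx": 0.045,"wy": -0.15,"wz": -0.015,"hand": 0},{"dx": 0,"dz": 0,"dy": 0.03,"wx": 0.045,"wy": -0.15,"wz": -0.015,"hand": 0},{"dx": 0,"dz": 0,"dy": 0.03,"wx": 0.045,"wy": -0.15,"wz": -0.015,"hand": 0}])

```text
clock: 2.58
eef_pos: [0.4284, 0.0338, 0.3323]
tool_rot: [0.615, 0.348, -0.186, 0.683]
force: [1.3, 3.5, 0.6]
grip_width: 0.0001
```

```bash
python3 st.py
```

```text
t 2.58 pos [0.4284 0.0338 0.3323] r -0.1539420988548886 lat -0.015101850536431184 z 0.3323215612926799 pitch 44.79604427103314 F [1.2583 3.4535 0.5543] w 8.350091834177492e-05
rot to 45 [0.001  0.0039 0.0007] q [ 0.2459 -0.3549 -0.2395  2.4209 -0.7372  0.3738 -0.7343]
```

step_arm(rows=[{"wx": 0,"wy": 0,"wz": 0,"dx": 0.005,"dy": 0.0043,"dz": -0.04,"hand": 0},{"wx": 0,"wy": 0,"wz": 0,"dx": 0.005,"dy": 0.0043,"dz": -0.04,"hand": 0},{"wx": 0,"wy": 0,"wz": 0,"dx": 0.005,"dy": 0.0043,"dz": -0.04,"hand": 0},{"wx": 0,"wy": 0,"wz": 0,"dx": 0.005,"dy": 0.0043,"dz": -0.04,"hand": 0},{"wx": 0,"wy": 0,"wz": 0,"dx": 0.005,"dy": 0.0043,"dz": -0.04,"hand": 0}])

```text
clock: 3.2
eef_pos: [0.4337, 0.0388, 0.2243]
tool_rot: [0.602, 0.387, -0.202, 0.668]
force: [0.7, -0.3, -0.3]
grip_width: -0.0
```

```bash
python3 st.py; python3 - <<'E'
from h import *
import cv2
a=vision.read_camera("top")[125:245,185:320]; b=vision.read_camera("side")[130:280,160:320]
cv2.imwrite("pics/m1.png",np.hstack([cv2.resize(a,(400,356)),cv2.resize(b,(380,356))]))
E
```

```text
t 3.2 pos [0.4337 0.0388 0.2243] r -0.14753945050420686 lat -0.011570392530184721 z 0.22433676818304787 pitch 49.53447239408857 F [ 0.6957 -0.2711 -0.3433] w -1.7569825895545293e-05
rot to 45 [-0.0042 -0.0835 -0.0291] q [-0.215  -0.1533  0.1028  2.5689 -1.3174  0.1178 -0.1356]
```

View pics/m1.png

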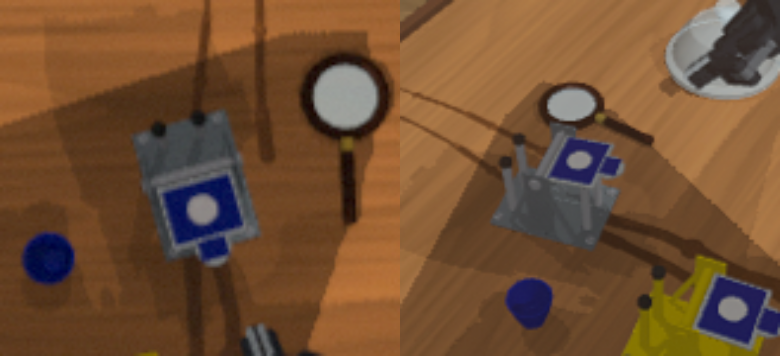

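The arm is at its joint limits here (q4, q5 and q6), so a 45° pitch this close in isn't reachable. I'll fit a kinematic model from the states so far to pick a feasible tilt.

```bash
cat > kin.py <<'E'
from h import *
import itertools,json
from scipy.optimize import least_squares
Q=np.array([[1.13642259,.43445929,.02498321,1.57318844,-.01158784,1.13397362,-.07511884],
[.2459,-.3549,-.2395,2.4209,-.7372,.3738,-.7343],[-.215,-.1533,.1028,2.5689,-1.3174,.1178,-.1356]])
PO=np.array([[.20356674,-.59095135,.23135244],[.4284,.0338,.3323],[.4337,.0388,.2243]])
QU=np.array([[.4105708,.57565015,-.41062231,.57571507],[.615,.348,-.186,.683],[.602,.387,-.202,.668]])
TX=R.from_matrix(np.array([[0,0,1],[0,1,0],[-1,0,0]]).T) 
def fk(q,g,s):
    o1,o7,h,L1,e1,L2,e2,L3,e3,b=g
    z=lambda a:R.from_euler("z",a); y=lambda a:R.from_euler("y",a)
    r=z(s[0]*q[0]+o1); p=np.array([0,0,h])+r.apply([b,0,0])
    r=r*y(q[1])*z(s[1]*q[2]); p=p+r.apply([e1,0,L1])
    r=r*y(q[3])*z(s[2]*q[4]); p=p+r.apply([e2,0,L2])
    r=r*y(q[5])*z(s[3]*q[6]+o7); p=p+r.apply([0,0,L3])
    return p,r   # flange z = tool x
A=R.from_matrix([[0,0,1],[0,1,0],[-1,0,0]]) # tool axes in flange: tool x = flange z
E
python3 - <<'E'
from kin import *
np.set_printoptions(precision=4,suppress=True)
out=[]
for s in itertools.product((1,-1),repeat=4):
  for o1 in(0,1.57,3.14,-1.57):
    def f(v):
        e=[]
        for q,u in zip(Q,QU): e.append(((fk(q,[v[0],v[1],0,0,0,0,0,0,0,0],s)[1]*A.inv()).inv()*R.from_quat(u)).as_rotvec())
        return np.ravel(e)
    for o7 in(0,3.14):
        r=least_squares(f,[o1,o7]); out.append((r.cost,s,r.x))
out.sort(key=lambda t:t[0])
for o in out[:6]: print(o)
_,s,v=out[0]
def f(w): return np.r_[np.ravel([fk(q,[*v,w[0],w[1],w[2],w[3],w[4],w[5],0,0],s)[0]-p for q,p in zip(Q,PO)]),1e-3*(w-[.35,.4,0,.4,0,.25])]
r=least_squares(f,[.35,.4,0,.4,0,.25]); print(r.x,r.cost,r.fun.round(4))
E
```

```text
(np.float64(7.351484073164495e-07), (-1, -1, -1, -1), array([-0.0005, -0.0003]))
(np.float64(7.351484073165398e-07), (-1, -1, -1, -1), array([-0.0005, -0.0003]))
(np.float64(7.351484073166184e-07), (-1, -1, -1, -1), array([-0.0005, -0.0003]))
(np.float64(7.351484073166413e-07), (-1, -1, -1, -1), array([-0.0005, -0.0003]))
(np.float64(7.351484073168956e-07), (-1, -1, -1, -1), array([-0.0005, -0.0003]))
(np.float64(7.351484073398203e-07), (-1, -1, -1, -1), array([-0.0005, -0.0003]))
[ 0.2186  0.4592  0.0781  0.3784 -0.0384  0.2499] 0.0015358915016732894 [ 0.0476  0.0206 -0.0042  0.0064  0.003   0.0118 -0.0108  0.0004 -0.0075
 -0.0001  0.0001  0.0001 -0.     -0.     -0.    ]
```

step_arm(rows=[{"wx": -0.02,"wy": 0.078,"wz": 0,"dx": 0.005,"dy": 0,"dz": 0.01,"hand": 0},{"wx": -0.02,"wy": 0.078,"wz": 0,"dx": 0.005,"dy": 0,"dz": 0.01,"hand": 0},{"wx": -0.02,"wy": 0.078,"wz": 0,"dx": 0.005,"dy": 0,"dz": 0,"hand": 0},{"wx": -0.02,"wy": 0.078,"wz": 0,"dx": 0,"dy": 0,"dz": 0,"hand": 0},{"wx": 0,"wy": 0,"wz": 0,"dx": 0,"dy": 0,"dz": 0,"hand": 0}])

```text
clock: 3.92
eef_pos: [0.45, 0.0482, 0.2427]
tool_rot: [0.56, 0.459, -0.269, 0.635]
force: [-0.8, -0.7, -0.0]
grip_width: 0.0005
```

```bash
python3 st.py; python3 -c "
from bench import telemetry as t;s=t.observe();print(repr(s['joint_positions']),repr(s['eef_pos']))"
```

```text
t 3.92 pos [0.45   0.0482 0.2427] r -0.12946341861121013 lat -0.006464998521971695 z 0.2426702917328638 pitch 62.16598842980805 F [-0.7877 -0.686  -0.0449] w 0.0004951480571397436
rot to 45 [ 0.0341 -0.3035 -0.0425] q [ 0.3619 -0.0655 -0.4546  2.2915 -0.3573  0.4636 -1.1112]
array([ 0.36194398, -0.0655206 , -0.45463872,  2.29145752, -0.35726326,
        0.46363855, -1.11124858]) array([0.44996075, 0.04820622, 0.24267029])
```

step_arm(rows=[{"wx": 0,"wy": 0,"wz": 0,"dx": 0.0,"dy": -0.04,"dz": 0.01,"hand": 0},{"wx": 0,"wy": 0,"wz": 0,"dx": 0.0,"dy": -0.03,"dz": 0.01,"hand": 0},{"wx": 0,"wy": 0,"wz": 0.1,"dx": 0.005,"dy": 0,"dz": 0,"hand": 0},{"wx": 0,"wy": 0,"wz": 0.1,"dx": 0,"dy": 0,"dz": 0,"hand": 0},{"wx": 0,"wy": 0,"wz": 0,"dx": 0,"dy": 0,"dz": 0,"hand": 0}])

```text
clock: 4.55
eef_pos: [0.4535, -0.0218, 0.2612]
tool_rot: [0.512, 0.513, -0.205, 0.658]
force: [-0.5, 0.2, -0.3]
grip_width: -0.0002
```

```bash
python3 st.py; python3 -c "
from bench import telemetry as t;s=t.observe();print(repr(s['joint_positions']),repr(s['eef_pos']))"
```

```text
t 4.55 pos [ 0.4535 -0.0218  0.2612] r -0.1434013351240094 lat -0.07516782863236288 z 0.26120078453599194 pitch 62.21725181875102 F [-0.5222  0.2234 -0.2688] w -0.00017903265824682673
rot to 45 [ 0.0635 -0.3007 -0.2398] q [ 0.4243 -0.0284 -0.223   2.2072 -0.5572  0.681  -0.5098]
array([ 0.42425058, -0.02835046, -0.22298939,  2.20720232, -0.55718795,
        0.68101643, -0.50979637]) array([ 0.45345348, -0.0218091 ,  0.26120078])
```

```bash
cat >> kin.py <<'E'
Q=np.vstack([Q,[0.36194398,-0.0655206,-0.45463872,2.29145752,-0.35726326,0.46363855,-1.11124858],[0.42425058,-0.02835046,-0.22298939,2.20720232,-0.55718795,0.68101643,-0.50979637]])
PO=np.vstack([PO,[0.44996075,0.04820622,0.24267029],[0.45345348,-0.0218091,0.26120078]])
z=lambda a:R.from_euler("z",a)
y=lambda a:R.from_euler("y",a)
def fk2(q,w):
    h,L1,e1,f1,L2,e2,f2,L3,e3,f3=w
    r=z(-q[0]); p=np.array([0,0,h]); r=r*y(q[1])*z(-q[2]); p=p+r.apply([e1,f1,L1])
    r=r*y(q[3])*z(-q[4]); p=p+r.apply([e2,f2,L2]); r=r*y(q[5]); p=p+r.apply([e3,f3,L3])
    return p,r*z(-q[6])*A.inv()
w0=np.array([.35,.4,0,0,.4,0,0,.25,0,0])
def fit():
    f=lambda w:np.r_[np.ravel([fk2(q,w)[0]-p for q,p in zip(Q,PO)]),3e-3*(w-w0)]
    return least_squares(f,w0)
E
python3 - <<'E'
from kin import *
np.set_printoptions(precision=4,suppress=True)
r=fit(); print(r.x,r.cost); print(r.fun[:15].reshape(5,3))
E
```

```text
[ 0.2588  0.5705 -0.0122 -0.073   0.4466  0.0075  0.0097  0.3538  0.0091
  0.0097] 3.778945007485699e-05
[[-0.0007  0.0014  0.0014]
 [-0.0016  0.0025 -0.0005]
 [-0.0022 -0.0011  0.0028]
 [ 0.0047 -0.0009 -0.0048]
 [ 0.0011 -0.0006  0.001 ]]
```

```bash
cat > ik.py <<'E'
from kin import *
lo=np.array([-2.62,-.44,-1.27,.08,-1.32,.12,-2.74])+.03; hi=np.array([2.62,2.09,1.32,2.57,4.46,2,2.74])-.03
w=fit().x
def ik(p,rt,seeds,reg=0.003):
    best=None
    for q0 in seeds:
        q0=np.clip(q0,lo+.01,hi-.01)
        f=lambda q:(lambda a:np.r_[(a[0]-p)*5,(rt.inv()*a[1]).as_rotvec(),reg*(q-q0)])(fk2(q,w))
        r=least_squares(f,q0,bounds=(lo,hi),max_nfev=60)
        e=np.linalg.norm(r.fun[:6])
        if best is None or e<best[0]: best=(e,r.x)
    return best
E
python3 - <<'E'
from ik import *
np.set_printoptions(precision=2,suppress=True)
rng=np.random.default_rng(0); S=[Q[3],Q[4]]+[rng.uniform(lo,hi) for _ in range(10)]
for pd in(45,55,62,70):
  for zh,sg in((1,-1),(0,1),(0,-1),(1,1)):
    print(pd,zh,sg,*[ "%s: %.3f %s|"%((r_,z_),*ik(W(r_,z_),tgt(np.radians(pd),sg,zh),S)) for r_,z_ in((-.13,.15),(-.08,.05))])
E
```

```text
45 1 -1 (-0.13, 0.15): 0.166 [ 0.8   0.07 -1.24  2.54  1.87  0.17  2.71]| (-0.08, 0.05): 0.168 [ 0.61  0.58 -1.24  2.54  2.06  0.69  2.65]|
45 0 1 (-0.13, 0.15): 0.166 [ 0.78  0.06 -1.24  2.54  1.82  0.18 -1.96]| (-0.08, 0.05): 0.168 [ 0.61  0.58 -1.24  2.54  2.06  0.69 -2.06]|
45 0 -1 (-0.13, 0.15): 0.166 [ 0.78  0.06 -1.24  2.54  1.82  0.18  1.18]| (-0.08, 0.05): 0.168 [ 0.61  0.58 -1.24  2.54  2.06  0.69  1.08]|
45 1 1 (-0.13, 0.15): 0.166 [ 0.78  0.06 -1.24  2.54  1.82  0.18 -0.39]| (-0.08, 0.05): 0.168 [ 0.61  0.58 -1.24  2.54  2.06  0.69 -0.49]|
55 1 -1 (-0.13, 0.15): 0.031 [ 0.25  0.06 -0.69  2.54  1.86  0.15  2.71]| (-0.08, 0.05): 0.016 [ 0.59  0.56 -1.24  2.54  1.97  0.68  2.69]|
55 0 1 (-0.13, 0.15): 0.005 [ 0.8   0.07 -1.24  2.54  1.71  0.17 -1.84]| (-0.08, 0.05): 0.016 [ 0.59  0.56 -1.24  2.54  1.97  0.68 -2.02]|
55 0 -1 (-0.13, 0.15): 0.005 [ 0.79  0.07 -1.24  2.54  1.71  0.17  1.3 ]| (-0.08, 0.05): 0.016 [ 0.59  0.56 -1.24  2.54  1.97  0.68  1.12]|
55 1 1 (-0.13, 0.15): 0.005 [ 0.8   0.07 -1.24  2.54  1.71  0.17 -0.27]| (-0.08, 0.05): 0.016 [ 0.59  0.56 -1.24  2.54  1.9
[... 431 characters left out ...]
 ]|
62 1 1 (-0.13, 0.15): 0.000 [ 0.43  0.08 -0.73  2.42  0.36  0.19  1.19]| (-0.08, 0.05): 0.000 [ 0.4   0.44 -0.94  2.45  1.78  0.43 -0.28]|
70 1 -1 (-0.13, 0.15): 0.000 [ 0.31  0.11 -0.6   2.31  0.19  0.39 -1.77]| (-0.08, 0.05): 0.000 [ 0.04  0.38 -0.41  2.31  0.9   0.22 -2.5 ]|
70 0 1 (-0.13, 0.15): 0.000 [ 0.13  0.11 -0.41  2.32  0.13  0.38 -0.12]| (-0.08, 0.05): 0.000 [ 0.32  0.42 -0.78  2.31  1.12  0.36 -1.15]|
70 0 -1 (-0.13, 0.15): 0.000 [-1.16  0.29  1.14  2.36 -0.85  0.43 -2.24]| (-0.08, 0.05): 0.000 [ 0.64  0.56 -1.24  2.31  1.26  0.63  1.87]|
70 1 1 (-0.13, 0.15): 0.000 [ 0.4   0.12 -0.71  2.31  0.23  0.4   1.33]| (-0.08, 0.05): 0.000 [ 0.04  0.38 -0.41  2.31  0.9   0.22  0.65]|
```

```bash
cat > plan.py <<'E'
from h import *
pd=np.radians(68); ax=np.array([np.cos(pd),-np.sin(pd)]); n=np.array([np.sin(pd),np.cos(pd)])
def tcp(th,s=.018,h=.011,r2=None):
    u=np.array([-np.cos(th),np.sin(th)]); nb=np.array([-np.sin(th),-np.cos(th)])
    piv=np.array([0,.085])
    if th<pd: return piv+.084*u+.002*nb+s*ax-h*n          # edge on finger face
    c=piv+(.084-s)*u+.002*nb                              # tip corner on plate
    front=c-h*n; rear=c+h*n                               # which corner touches
    return front if th<pd+np.pi/2 else rear
E
cat >> st.py <<'E'
np.set_printoptions(precision=3,suppress=True)
import sys
p=np.radians(float(sys.argv[1]) if len(sys.argv)>1 else 68)
print("rot to",(tgt(p,-1)*q.inv()).as_rotvec())
E
python3 st.py; python3 - <<'E'
from plan import *; from ik import *
np.set_printoptions(precision=3,suppress=True)
q=Q[3]
for r_,z_ in((-.105,.2),(-.105,.06)):
    e,q=ik(W(r_,z_),tgt(pd,-1),[q]); print(r_,z_,W(r_,z_),round(e,3),q)
for d in range(0,181,15):
    a=tcp(np.radians(d)); e,q=ik(W(*a),tgt(pd,-1),[q]); print(d,a,W(*a),round(e,3),q)
E
```

```text
t 4.55 pos [ 0.4535 -0.0218  0.2612] r -0.1434013351240094 lat -0.07516782863236288 z 0.26120078453599194 pitch 62.21725181875102 F [-0.5222  0.2234 -0.2688] w -0.00017903265824682673
rot to 45 [ 0.0635 -0.3007 -0.2398] q [ 0.4243 -0.0284 -0.223   2.2072 -0.5572  0.681  -0.5098]
rot to [-0.081  0.075 -0.232]
-0.105 0.2 [0.472 0.061 0.2  ] 0.0 [ 0.207  0.051 -0.465  2.232  0.052  0.48  -1.615]
-0.105 0.06 [0.472 0.061 0.06 ] 0.0 [-0.035  0.318 -0.33   2.382  1.068  0.15  -2.688]
0 [-0.087  0.062] [0.489 0.065 0.062] 0.0 [ 0.029  0.336 -0.4    2.341  0.997  0.187 -2.605]
15 [-0.085  0.084] [0.491 0.065 0.084] 0.0 [ 0.178  0.302 -0.558  2.316  0.816  0.258 -2.411]
30 [-0.077  0.104] [0.499 0.067 0.104] 0.0 [ 0.278  0.28  -0.66   2.28   0.688  0.318 -2.274]
45 [-0.064  0.122] [0.512 0.071 0.122] 0.0 [ 0.337  0.271 -0.721  2.236  0.604  0.371 -2.182]
60 [-0.047  0.136] [0.528 0.075 0.136] 0.0 [ 0.364  0.275 -0.751  2.188  0.561  0.418 -2.131]
75 [-0.029  0.144] [0.545 0.079 0.144] 0.0 [ 0.365  0.29  -0.76   2.143  0.548  0.453 -2.112]
90 [-0.012  0.147] [0.562 0.083 0.147] 0.0 [ 0.353  0.312 -0.755  2.104  0.555  0.477 -2.112]
105 [0.005 0.145] [0.579 0.088 0.145] 0.0 [ 0.331  0.34  -0.741  2.07   0.574  0.491 -2.124]
120 [0.021 0.139] [0.594 0.092 0.139] 0.0 [ 0.304  0.371 -0.721  2.041  0.602  0.497 -2.145]
135 [0.035 0.129] [0.608 0.095 0.129] 0.0 [ 0.274  0.403 -0.696  2.02   0.635  0.493 -2.171]
150 [0.046 0.116] [0.618 0.098 0.116] 0.0 [ 0.242  0.435 -0.666  2.007  0.673  0.479 -2.203]
165 [0.073 0.108] [0.645 0.105 0.108] 0.0 [ 0.216  0.482 -0.649  1.951  0.693  0.497 -2.208]
180 [0.076 0.091] [0.648 0.105 0.091] 0.0 [ 0.187  0.506 -0.615  1.958  0.733  0.467 -2.247]
```

```bash
sed -i 's/^print("rot to",.*/print("rot to",(tgt(p,1,False)*q.inv()).as_rotvec())/' st.py; sed -i 's/h=.011/h=.0145/' plan.py; python3 st.py|tail -1
python3 - <<'E'
from plan import *; from ik import *
np.set_printoptions(precision=3,suppress=True)
q=Q[4]
for r_,z_ in((-.105,.25),(-.11,.06),tcp(0),tcp(.5),tcp(1.57),tcp(3.14)):
    e,q=ik(W(r_,z_),tgt(pd,1,False),[q]); print(r_,z_,W(r_,z_),round(e,3),q)
E
```

```text
rot to [-0.651 -0.206  1.207]
-0.105 0.25 [0.472 0.061 0.25 ] 0.0 [ 0.21  -0.019 -0.438  2.161 -0.027  0.614  0.04 ]
-0.11 0.06 [0.467 0.059 0.06 ] 0.0 [-0.03   0.312 -0.339  2.393  1.106  0.15  -1.16 ]
-0.09070124720973201 0.06087889501326711 [0.486 0.064 0.061] 0.0 [ 0.028  0.335 -0.403  2.35   1.036  0.185 -1.077]
-0.08137703348573172 0.10139547513223943 [0.495 0.066 0.101] 0.0 [ 0.277  0.28  -0.661  2.292  0.714  0.31  -0.732]
-0.015496722819990483 0.1455665908155489 [0.559 0.083 0.146] 0.0 [ 0.362  0.311 -0.766  2.113  0.564  0.473 -0.551]
0.07944089687940305 0.09253690816047394 [0.651 0.106 0.093] 0.0 [ 0.19   0.509 -0.621  1.949  0.731  0.475 -0.672]
```

step_arm(rows=[{"wx": -0.0651,"wy": -0.0206,"wz": 0.1207,"dx": 0.002,"dy": 0.008,"dz": 0,"hand": 0},{"wx": -0.0651,"wy": -0.0206,"wz": 0.1207,"dx": 0.002,"dy": 0.008,"dz": 0,"hand": 0},{"wx": -0.0651,"wy": -0.0206,"wz": 0.1207,"dx": 0.002,"dy": 0.008,"dz": 0,"hand": 0},{"wx": -0.0651,"wy": -0.0206,"wz": 0.1207,"dx": 0.002,"dy": 0.008,"dz": 0,"hand": 0},{"wx": -0.0651,"wy": -0.0206,"wz": 0.1207,"dx": 0.002,"dy": 0.008,"dz": 0,"hand": 0}])

```text
clock: 5.18
eef_pos: [0.463, 0.0194, 0.2613]
tool_rot: [0.233, 0.567, -0.053, 0.788]
force: [0.4, -0.6, 0.2]
grip_width: 0.0003
```

step_arm(rows=[{"wx": -0.0651,"wy": -0.0206,"wz": 0.1207,"dx": 0.002,"dy": 0.008,"dz": 0,"hand": 0},{"wx": -0.0651,"wy": -0.0206,"wz": 0.1207,"dx": 0.002,"dy": 0.008,"dz": 0,"hand": 0},{"wx": -0.0651,"wy": -0.0206,"wz": 0.1207,"dx": 0.002,"dy": 0.008,"dz": 0,"hand": 0},{"wx": -0.0651,"wy": -0.0206,"wz": 0.1207,"dx": 0.002,"dy": 0.008,"dz": 0,"hand": 0},{"wx": -0.0651,"wy": -0.0206,"wz": 0.1207,"dx": 0.002,"dy": 0.008,"dz": 0,"hand": 0}])

```text
clock: 5.8
eef_pos: [0.4728, 0.0595, 0.2613]
tool_rot: [-0.072, 0.554, 0.104, 0.823]
force: [-0.2, 0.3, 0.1]
grip_width: -0.0002
```

```bash
python3 st.py
```

```text
t 5.8 pos [0.4728 0.0595 0.2613] r -0.10451118496611131 lat -0.001139211656447786 z 0.261277377014572 pitch 67.91019840117688 F [-0.2212  0.3206  0.1006] w -0.00019582736159269048
rot to 45 [ 0.927  -0.0878 -1.3197] q [ 0.2094 -0.0173 -0.4268  2.1529 -0.0298  0.6192  0.0565]
rot to [ 0.003  0.002 -0.004]
```

step_arm(rows=[{"wx": 0,"wy": 0,"wz": 0,"dx": -0.001,"dy": 0,"dz": -0.025,"hand": 0},{"wx": 0,"wy": 0,"wz": 0,"dx": -0.001,"dy": 0,"dz": -0.025,"hand": 0},{"wx": 0,"wy": 0,"wz": 0,"dx": -0.002,"dy": 0,"dz": -0.025,"hand": 0},{"wx": 0,"wy": 0,"wz": 0,"dx": -0.002,"dy": 0,"dz": -0.025,"hand": 0},{"wx": 0,"wy": 0,"wz": 0,"dx": -0.002,"dy": 0,"dz": -0.02,"hand": 0}])

```text
clock: 6.42
eef_pos: [0.4643, 0.0591, 0.1406]
tool_rot: [-0.07, 0.554, 0.103, 0.823]
force: [0.0, -0.6, 0.4]
grip_width: 0.0004
```

```bash
python3 st.py
```

```text
t 6.42 pos [0.4643 0.0591 0.1406] r -0.11283063292245285 lat 0.0005335730138166031 z 0.14060460459875737 pitch 67.95287243307122 F [ 0.0021 -0.6487  0.4128] w 0.0003833459175186848
rot to 45 [ 0.9232 -0.089  -1.3163] q [ 0.1055  0.1609 -0.3774  2.3496  0.2387  0.2639 -0.225 ]
rot to [0.    0.001 0.   ]
```

step_arm(rows=[{"wx": 0,"wy": 0,"wz": 0,"dx": 0,"dy": 0,"dz": -0.016,"hand": 0},{"wx": 0,"wy": 0,"wz": 0,"dx": 0,"dy": 0,"dz": -0.016,"hand": 0},{"wx": 0,"wy": 0,"wz": 0,"dx": 0,"dy": 0,"dz": -0.016,"hand": 0},{"wx": 0,"wy": 0,"wz": 0,"dx": 0,"dy": 0,"dz": -0.016,"hand": 0},{"wx": 0,"wy": 0,"wz": 0,"dx": 0,"dy": 0,"dz": -0.01,"hand": 0}])

```text
clock: 7.05
eef_pos: [0.4632, 0.0576, 0.0768]
tool_rot: [-0.072, 0.557, 0.102, 0.821]
force: [0.2, -0.7, -0.1]
grip_width: -0.0003
```

```bash
python3 st.py;  python3 - <<'E'
from h import *
import cv2
a=vision.read_camera("top")[145:245,200:320]; b=vision.read_camera("side")[150:270,180:310]
cv2.imwrite("pics/m2.png",np.hstack([cv2.resize(a,(396,330)),cv2.resize(b,(396,366))[:330]]))
E
```

```text
t 7.05 pos [0.4632 0.0576 0.0768] r -0.11432507468256466 lat -0.0006372008778844501 z 0.07680726524869941 pitch 68.31274545678917 F [ 0.2308 -0.7359 -0.0554] w -0.0003136898859327803
rot to 45 [ 0.9245 -0.0968 -1.3188] q [ 0.0599  0.3043 -0.3525  2.4198  1.1154  0.1235 -1.0985]
rot to [ 0.006 -0.004  0.001]
```

View pics/m2.png

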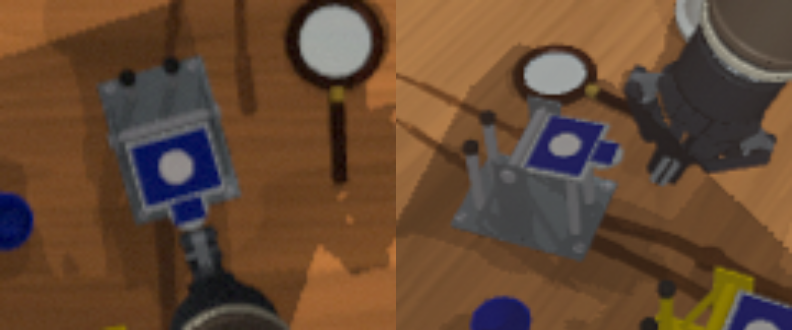

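step_arm(rows=[{"wx": -0.004,"wy": 0.015,"wz": 0,"dx": 0.003,"dy": 0.001,"dz": 0,"hand": 0},{"wx": -0.004,"wy": 0.015,"wz": 0,"dx": 0.001,"dy": 0,"dz": -0.006,"hand": 0},{"wx": 0,"wy": 0,"wz": 0,"dx": 0.001,"dy": 0,"dz": -0.006,"hand": 0},{"wx": 0,"wy": 0,"wz": 0,"dx": 0.001,"dy": 0,"dz": -0.005,"hand": 0},{"wx": 0,"wy": 0,"wz": 0,"dx": 0,"dy": 0,"dz": 0,"hand": 0}])

```text
clock: 7.78
eef_pos: [0.4701, 0.0575, 0.0596]
tool_rot: [-0.074, 0.57, 0.1, 0.812]
force: [-0.2, 1.2, -0.6]
grip_width: 0.0
```

```bash
python3 st.py
```

```text
t 7.78 pos [0.4701 0.0575 0.0596] r -0.10769481144813685 lat -0.0024438489149283156 z 0.0596486001496729 pitch 70.149895955504 F [-0.1764  1.2455 -0.5892] w 3.7662185186837903e-06
rot to 45 [ 0.9134 -0.1273 -1.3338] q [ 0.066   0.3581 -0.3652  2.3921  1.1294  0.1486 -1.1064]
rot to [ 0.016 -0.035  0.   ]
```

step_arm(rows=[{"wx": 0,"wy": 0,"wz": 0,"dx": 0.007,"dy": 0.003,"dz": 0,"hand": 0},{"wx": 0,"wy": 0,"wz": 0,"dx": 0.007,"dy": 0.003,"dz": 0,"hand": 0},{"wx": 0,"wy": 0,"wz": 0,"dx": 0.002,"dy": 0.0005,"dz": 0.004,"hand": 0},{"wx": 0,"wy": 0,"wz": 0,"dx": 0.001,"dy": 0,"dz": 0.005,"hand": 0},{"wx": 0,"wy": 0,"wz": 0,"dx": 0.001,"dy": 0,"dz": 0.005,"hand": 0}])

```text
clock: 8.4
eef_pos: [0.4888, 0.064, 0.0741]
tool_rot: [-0.074, 0.57, 0.1, 0.812]
force: [-1.0, -0.4, -1.0]
grip_width: -0.0002
```

```bash
python3 st.py;  python3 - <<'E'
from h import *
import cv2
a=vision.read_camera("top")[145:245,200:320]; b=vision.read_camera("side")[150:270,180:310]
cv2.imwrite("pics/m3.png",np.hstack([cv2.resize(a,(396,330)),cv2.resize(b,(396,366))[:330]]))
E
```

```text
t 8.4 pos [0.4888 0.064  0.0741] r -0.08796611410211287 lat -0.0007593168310607266 z 0.07409499146836827 pitch 70.1170588402874 F [-1.0129 -0.4361 -0.9961] w -0.00022122083818529537
rot to 45 [ 0.9135 -0.1268 -1.3334] q [ 0.1861  0.3682 -0.5183  2.3284  0.9615  0.2362 -0.9344]
rot to [ 0.016 -0.034  0.001]
```

View pics/m3.png

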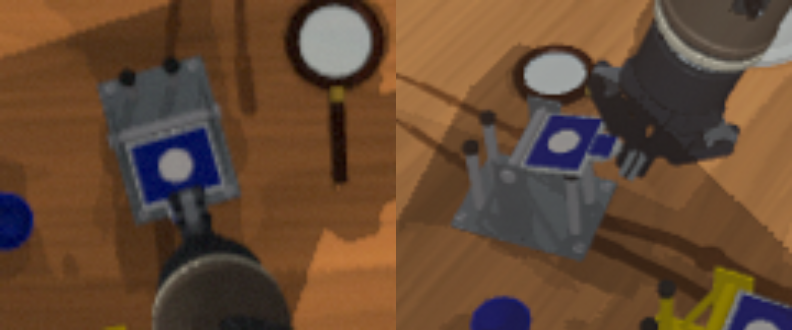

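step_arm(rows=[{"wx": 0,"wy": 0,"wz": 0,"dx": 0.0025,"dy": 0.0008,"dz": 0.005,"hand": 0},{"wx": 0,"wy": 0,"wz": 0,"dx": 0.002,"dy": 0.0006,"dz": 0.006,"hand": 0},{"wx": 0,"wy": 0,"wz": 0,"dx": 0.0025,"dy": 0.0006,"dz": 0.006,"hand": 0},{"wx": 0,"wy": 0,"wz": 0,"dx": 0.003,"dy": 0.0008,"dz": 0.006,"hand": 0},{"wx": 0,"wy": 0,"wz": 0,"dx": 0.0035,"dy": 0.001,"dz": 0.006,"hand": 0}])

```text
clock: 9.12
eef_pos: [0.5007, 0.0668, 0.1023]
tool_rot: [-0.075, 0.571, 0.099, 0.812]
force: [-3.7, -0.5, 0.6]
grip_width: -0.0001
```

```bash
python3 st.py;  python3 - <<'E'
from h import *
import cv2
a=vision.read_camera("top")[145:245,200:320]; b=vision.read_camera("side")[150:270,180:310]
cv2.imwrite("pics/m4.png",np.hstack([cv2.resize(a,(396,330)),cv2.resize(b,(396,366))[:330]]))
E
```

```text
t 9.12 pos [0.5007 0.0668 0.1023] r -0.07567162014543716 lat -0.001013936227403353 z 0.10227162578912208 pitch 70.26395085907902 F [-3.7389 -0.5291  0.6198] w -0.00011527289735974566
rot to 45 [ 0.9135 -0.13   -1.334 ] q [ 0.318   0.3525 -0.675   2.2646  0.7875  0.3396 -0.7536]
rot to [ 0.018 -0.036  0.001]
```

View pics/m4.png

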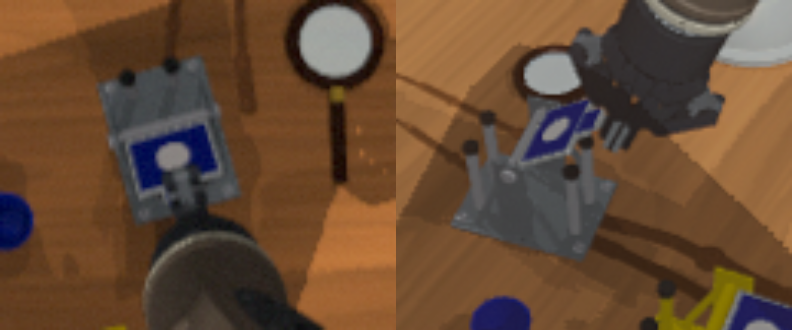

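The flag is up at about 30° with the fingertips under the tongue. I'll keep following the arc.

step_arm(rows=[{"wx": 0,"wy": 0,"wz": 0,"dx": 0.0055,"dy": 0.0015,"dz": 0.0072,"hand": 0},{"wx": 0,"wy": 0,"wz": 0,"dx": 0.0062,"dy": 0.0017,"dz": 0.0066,"hand": 0},{"wx": 0,"wy": 0,"wz": 0,"dx": 0.007,"dy": 0.0018,"dz": 0.0058,"hand": 0},{"wx": 0,"wy": 0,"wz": 0,"dx": 0.0076,"dy": 0.002,"dz": 0.005,"hand": 0},{"wx": 0,"wy": 0,"wz": 0,"dx": 0.008,"dy": 0.002,"dz": 0.004,"hand": 0}])

```text
clock: 9.85
eef_pos: [0.5372, 0.0767, 0.132]
tool_rot: [-0.074, 0.569, 0.1, 0.813]
force: [-0.9, -0.2, -0.1]
grip_width: 0.0002
```

```bash
python3 st.py
```

```text
t 9.85 pos [0.5372 0.0767 0.132 ] r -0.037866531942010104 lat -0.0004519686689261771 z 0.13204638331035143 pitch 70.06427190953708 F [-0.8912 -0.1614 -0.0967] w 0.00022454535845817938
rot to 45 [ 0.9145 -0.1262 -1.3329] q [ 0.378   0.3689 -0.7626  2.1518  0.6835  0.449  -0.637 ]
rot to [ 0.016 -0.033  0.001]
```

step_arm(rows=[{"wx": 0,"wy": 0,"wz": 0,"dx": 0.0072,"dy": 0.0018,"dz": 0.004,"hand": 0},{"wx": 0,"wy": 0,"wz": 0,"dx": 0.0072,"dy": 0.0018,"dz": 0.0035,"hand": 0},{"wx": 0,"wy": 0,"wz": 0,"dx": 0.0072,"dy": 0.0018,"dz": 0.0025,"hand": 0},{"wx": 0,"wy": 0,"wz": 0,"dx": 0.0078,"dy": 0.002,"dz": 0.0005,"hand": 0},{"wx": 0,"wy": 0,"wz": 0,"dx": 0.0078,"dy": 0.002,"dz": -0.0005,"hand": 0}])

```text
clock: 10.48
eef_pos: [0.5743, 0.086, 0.1416]
tool_rot: [-0.075, 0.569, 0.1, 0.813]
force: [-0.4, -1.0, -0.6]
grip_width: 0.0002
```

```bash
python3 st.py
```

```text
t 10.47 pos [0.5743 0.086  0.1416] r 0.0003252108490363893 lat -0.0006013202997264054 z 0.14163742101933652 pitch 70.08064154861117 F [-0.3556 -0.9544 -0.5748] w 0.00019043755423759062
rot to 45 [ 0.9146 -0.1266 -1.3331] q [ 0.3598  0.4128 -0.7664  2.0584  0.6721  0.513  -0.6114]
rot to [ 0.016 -0.033  0.001]
```

step_arm(rows=[{"wx": 0,"wy": 0,"wz": 0,"dx": 0.008,"dy": 0.002,"dz": -0.002,"hand": 0},{"wx": 0,"wy": 0,"wz": 0,"dx": 0.008,"dy": 0.002,"dz": -0.003,"hand": 0},{"wx": 0,"wy": 0,"wz": 0,"dx": 0.009,"dy": 0.0023,"dz": -0.005,"hand": 0},{"wx": 0,"wy": 0,"wz": 0,"dx": 0.009,"dy": 0.0023,"dz": -0.006,"hand": 0},{"wx": 0,"wy": 0,"wz": 0,"dx": 0.009,"dy": 0.0023,"dz": -0.007,"hand": 0}])

```text
clock: 11.1
eef_pos: [0.6171, 0.0968, 0.1179]
tool_rot: [-0.075, 0.57, 0.1, 0.812]
force: [-1.2, -1.6, 0.0]
grip_width: -0.0004
```

```bash
python3 st.py;  python3 - <<'E'
from h import *
import cv2
a=vision.read_camera("top")[125:225,200:320]; b=vision.read_camera("side")[140:260,170:300]
cv2.imwrite("pics/m5.png",np.hstack([cv2.resize(a,(396,330)),cv2.resize(b,(396,366))[:330]]))
E
```

```text
t 11.1 pos [0.6171 0.0968 0.1179] r 0.044467612122009705 lat -0.0007122866922573464 z 0.11786632448082757 pitch 70.12194169768982 F [-1.2104 -1.5622  0.0382] w -0.00041564993555210815
rot to 45 [ 0.9143 -0.1273 -1.3333] q [ 0.2804  0.5004 -0.7006  1.9841  0.7403  0.5152 -0.659 ]
rot to [ 0.017 -0.034  0.001]
```

View pics/m5.png

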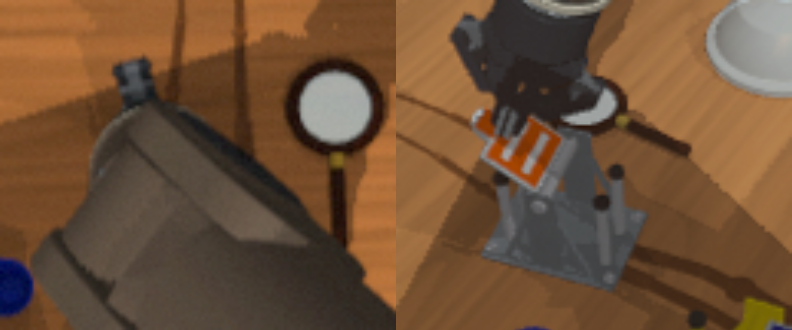

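step_arm(rows=[{"wx": 0,"wy": 0,"wz": 0,"dx": 0.007,"dy": 0.0018,"dz": -0.004,"hand": 0},{"wx": 0,"wy": 0,"wz": 0,"dx": 0.006,"dy": 0.0015,"dz": -0.006,"hand": 0},{"wx": 0,"wy": 0,"wz": 0,"dx": 0.004,"dy": 0.001,"dz": -0.006,"hand": 0},{"wx": 0,"wy": 0,"wz": 0,"dx": 0.002,"dy": 0.0005,"dz": -0.006,"hand": 0},{"wx": 0,"wy": 0,"wz": 0,"dx": 0,"dy": 0,"dz": -0.004,"hand": 0}])

```text
clock: 11.82
eef_pos: [0.6357, 0.1016, 0.0922]
tool_rot: [-0.075, 0.569, 0.1, 0.813]
force: [0.1, 0.4, 1.3]
grip_width: 0.0002
```

```bash
python3 st.py
```

```text
t 11.82 pos [0.6357 0.1016 0.0922] r 0.06376539784222704 lat -0.0006726866780574214 z 0.0921705713371617 pitch 70.0928910069401 F [0.1268 0.4006 1.2572] w 0.00024103666934942214
rot to 45 [ 0.9144 -0.1267 -1.3332] q [ 0.2284  0.5536 -0.6456  1.9632  0.7979  0.4851 -0.7067]
rot to [ 0.016 -0.034  0.001]
```

step_arm(rows=[{"wx": 0,"wy": 0,"wz": 0,"dx": 0,"dy": 0,"dz": -0.001,"hand": 0},{"wx": 0,"wy": 0,"wz": 0,"dx": 0,"dy": 0,"dz": -0.001,"hand": 0},{"wx": 0,"wy": 0,"wz": 0,"dx": 0,"dy": 0,"dz": -0.0005,"hand": 0},{"wx": 0,"wy": 0,"wz": 0,"dx": 0,"dy": 0,"dz": 0,"hand": 0},{"wx": 0,"wy": 0,"wz": 0,"dx": 0,"dy": 0,"dz": 0,"hand": 0}])

```text
clock: 12.45
eef_pos: [0.6356, 0.1015, 0.0901]
tool_rot: [-0.075, 0.569, 0.1, 0.813]
force: [0.1, 0.5, 0.7]
grip_width: -0.0003
```

step_arm(rows=[{"wx": 0,"wy": 0,"wz": 0,"dx": 0,"dy": 0,"dz": -0.001,"hand": 0},{"wx": 0,"wy": 0,"wz": 0,"dx": 0,"dy": 0,"dz": -0.001,"hand": 0},{"wx": 0,"wy": 0,"wz": 0,"dx": 0,"dy": 0,"dz": 0,"hand": 0},{"wx": 0,"wy": 0,"wz": 0,"dx": 0,"dy": 0,"dz": 0,"hand": 0},{"wx": 0,"wy": 0,"wz": 0,"dx": 0,"dy": 0,"dz": 0,"hand": 0}])

```text
clock: 13.08
eef_pos: [0.6358, 0.1017, 0.0888]
tool_rot: [-0.075, 0.569, 0.1, 0.813]
force: [-4.6, -1.7, 9.9]
grip_width: 0.0
```

step_arm(rows=[{"wx": 0,"wy": 0,"wz": 0,"dx": 0,"dy": 0,"dz": -0.0007,"hand": 0},{"wx": 0,"wy": 0,"wz": 0,"dx": 0,"dy": 0,"dz": 0,"hand": 0},{"wx": 0,"wy": 0,"wz": 0,"dx": 0,"dy": 0,"dz": 0,"hand": 0},{"wx": 0,"wy": 0,"wz": 0,"dx": 0,"dy": 0,"dz": 0,"hand": 0},{"wx": 0,"wy": 0,"wz": 0,"dx": 0,"dy": 0,"dz": 0,"hand": 0}])

```text
clock: 13.7
eef_pos: [0.6359, 0.1017, 0.0885]
tool_rot: [-0.075, 0.569, 0.1, 0.813]
force: [-7.3, -2.2, 14.2]
grip_width: 0.0003
```

step_arm(rows=[{"wx": 0,"wy": 0,"wz": 0,"dx": 0,"dy": 0,"dz": 0.01,"hand": 0},{"wx": 0,"wy": 0,"wz": 0,"dx": 0,"dy": 0,"dz": 0.03,"hand": 0},{"wx": 0,"wy": 0,"wz": 0,"dx": -0.01,"dy": 0,"dz": 0.03,"hand": 0},{"wx": 0,"wy": 0,"wz": 0,"dx": -0.02,"dy": -0.02,"dz": 0.03,"hand": 0},{"wx": 0,"wy": 0,"wz": 0,"dx": -0.02,"dy": -0.03,"dz": 0.03,"hand": 0}])

```text
clock: 14.32
eef_pos: [0.585, 0.0521, 0.2185]
tool_rot: [-0.075, 0.569, 0.101, 0.812]
force: [1.3, -1.1, 0.4]
grip_width: -0.0003
```

step_arm(rows=[{"wx": 0,"wy": 0,"wz": 0,"dx": -0.02,"dy": -0.04,"dz": 0.02,"hand": 0},{"wx": 0,"wy": 0,"wz": 0,"dx": -0.02,"dy": -0.04,"dz": 0.02,"hand": 0},{"wx": 0,"wy": 0,"wz": 0,"dx": -0.02,"dy": -0.04,"dz": 0.01,"hand": 0},{"wx": 0,"wy": 0,"wz": 0,"dx": -0.01,"dy": -0.04,"dz": 0,"hand": 0},{"wx": 0,"wy": 0,"wz": 0,"dx": 0,"dy": -0.04,"dz": 0,"hand": 0}])

```text
clock: 14.95
eef_pos: [0.5146, -0.1501, 0.2678]
tool_rot: [-0.075, 0.57, 0.099, 0.813]
force: [1.1, 0.2, -0.0]
grip_width: -0.0001
```

```bash
python3 st.py;  python3 - <<'E'
from h import *
import cv2
t=vision.read_camera("top"); s=vision.read_camera("side"); cv2.imwrite("pics/topE.png",t); cv2.imwrite("pics/sideE.png",s)
cv2.imwrite("pics/m6.png",np.hstack([cv2.resize(t[125:225,160:280],(396,330)),cv2.resize(s[140:260,170:300],(396,366))[:330]]))
E
```

```text
t 14.95 pos [ 0.5146 -0.1501  0.2678] r -0.11587308386242799 lat -0.21463782770599701 z 0.2677873532964223 pitch 70.11902362852653 F [ 1.1476  0.1955 -0.0475] w -6.174276217815356e-05
rot to 45 [ 0.9154 -0.1282 -1.3325] q [ 1.2464  0.2759 -1.1184  1.931   0.1618  0.7689  0.3356]
rot to [ 0.018 -0.034  0.002]
```

View pics/m6.png

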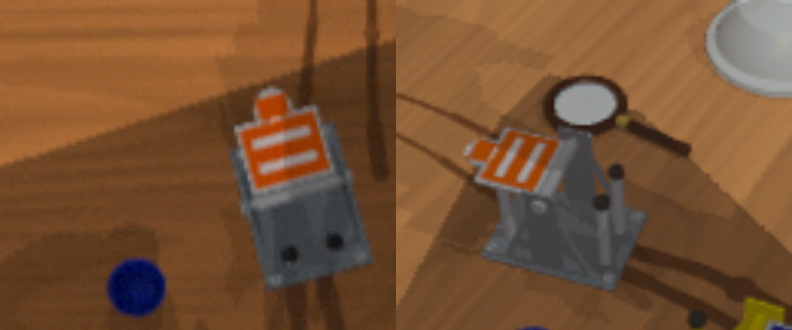

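```bash
python3 - <<'E'
from h import *
import cv2
print(tri((241.4,151.9),(192.9,189.5)), W(.084,.087))
for c,bs in(("top",dict(can=(115,245,180,300),lid=(335,165,402,230),cruc=(188,200,215,225),mag=(283,138,320,205))),("side",dict(can=(205,295,265,370),lid=(268,125,325,175),cruc=(200,245,230,272)))):
    a=cv2.imread(f"pics/{c}0.png",0).astype(np.float32); b=cv2.imread(f"pics/{c}E.png",0).astype(np.float32)
    for n,(x0,y0,x1,y1) in bs.items(): print(c,n,cv2.phaseCorrelate(a[y0:y1,x0:x1],b[y0:y1,x0:x1]))
E
```

```text
(array([0.65671789, 0.10681872, 0.07879478]), np.float64(0.0008237888223656179)) [0.65518864 0.10728193 0.087     ]
top can ((-0.0010799980869649062, 0.09591995527097197), 1.0274397459295062)
top lid ((0.23247930059893918, -0.046387616147761435), 0.40006796132635186)
top cruc ((0.49597183715365034, 0.6802767358898709), 0.9997895375004521)
top mag ((0.009282881723482461, 0.03644808376494524), 0.9884292831023535)
side can ((0.028138765292450074, 0.5034619597328955), 0.9980433808432685)
side lid ((0.04072498784430678, -0.006192581075101344), 0.9914174706141154)
side cruc ((0.04199421791335389, 0.49036593161621767), 1.002719733155804)
```

```bash
python3 -c "
from bench import hand_in; print(hand_in())"
```

```text
the job is handed in; nothing more can be done
None
```

The status flag on the grey stand now lies on the opposite rest with its orange face (two white bars) up, and I handed the job in at about 15 s.

I lifted the tongue from below with the shut fingertips, carried it over the pivot, and pressed it onto the rest until it stopped moving. I then drew the arm well clear.

**Forces:** wrist force readings taken at the end of each move call stayed below 4 N while the flag was turning. They reached about 16 N in the final press onto the rest.

**Flag level:** both cameras show it flat. The tip measured about 79 mm high, against an expected 83–87 mm. My earlier readings of the rest tops came out about 4 mm low, so I read this as level within measuring error. The joint angle itself cannot be read directly.

**Other objects:** comparing the start and end pictures, the canister, lid, crucible and magnifier shifted by less than 1 pixel, about 2 mm. The match was weak for the lid in the top view (0.40) but clear in the side view.

**What did not go to plan:**
- **Lost calls:** my first move calls were refused because each row needs all seven values.
- **Tool tilt:** the 45° tilt I first planned put three joints at their range limits, with joint 6 reading 0.1178 against its 0.12 limit at that pose. I backed off and used about 70° instead.

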